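# Park the rack shuttle and uncouple its tow link

### The job

The loaded tube carrier is to be taken off its rail. Push the carrier along the rail, away from the drive motor, until it clicks into the next station, which is the middle one of the three notches, so that it cannot roll; then pinch the coupler's two upright ears together, which draws the spring latch sideways from under the ball, and lift the tow link off the ball. Finish while still holding the link's coupler up, about 50 mm above where it sat, so that a colleague can take the carrier out; leave the things standing round the shuttle alone.

Things in the scene. Friction and masses are not known exactly. Their poses are not given: they have to be found in the camera images.
- shuttle_base: Linear shuttle fixed to the bench: aluminium plate 140 x 500 x 10 mm, one steel rail along its middle. Origin: centre of the underside, on the bench. Its y axis runs along the rail to the drive end (grey gear housing, black motor 103 mm high, y = 190 to 246 mm); x points away from the robot, z up. Yaw varies by up to 0.2 rad. A spring roller on the carrier rides on a strip with three notches at the robot's side.
- carrier (a joint): Travel of the carrier along the rail away from the motor (-y of shuttle_base), m, 0 to 0.122. Stations (notches, 13 mm wide) at 0, 0.075 (the middle one, where it must stand) and 0.120; it starts between the first two. It rolls with about 1 N plus some damping (7 N s/m); let go within 4 mm of a notch, the roller pulls it in; about 7 N along the rail takes it out again.
- handle (a point): Point on the axis of the carrier's handle, 75 mm above the bench: an upright black post 16 mm thick, from the deck (42 mm above the bench) up to 96 mm, at the carrier's end away from the motor. Towards the motor a blue rack 78 x 82 mm, 93 mm high, stands on the deck, its walls 29 to 111 mm from the post's axis; two capped tubes in its middle row, 70 mm from the axis, reach 154 mm above the bench.
- ball (a point): Centre of the steel ball (18 mm, on a 9 mm neck) on the carrier, 64 mm above the bench, over the middle of the rail, 155 mm from the handle's axis towards the motor. Moves with the carrier.
- tow_link: Dark steel arm, about 0.3 kg with latch, that couples the belt trolley (motor side) to the carrier. Origin on its hinge pin at the trolley, 64 mm above the bench; lying, its axes are parallel to shuttle_base's. The arm runs 105 mm along its -y to the coupler over the ball. It swings up about its x axis (0.9 rad at most) and falls back when let go. Off the ball, the trolley rolls freely along the rail.
- socket (a point): Centre of the coupler's ball socket, at [0, -105, 0] mm in the tow link's frame and with its axes; 64 mm above the bench when coupled. The coupler is a block 32 x 36 mm, top 17 mm above this point. Two ears rise beside it to 46 mm above this point, 24 mm wide along y: the fixed ear on the +x side and the latch ear on the -x (robot) side, 57 mm over their outer faces at rest, 44 mm when pinched.
- fixed_ear (a point): Middle of the outer face of the fixed ear (steel plate 6 mm thick), at [22, 0, 30] mm from socket in the tow link's axes. The outer faces of both ears are bare and free from 4 mm to 46 mm above the socket's centre.
- latch_ear (a point): Middle of the outer face of the latch ear (steel plate 6 mm thick, moves with the latch), at [-35, 0, 30] mm from socket at rest and [-22, 0, 30] mm when fully drawn: pinched fully, the ears are centred on the socket.
- latch (a joint): Travel of the latch towards the fixed ear (+x of the tow link), m: 0 at rest, its fork under the ball so that the coupler cannot be lifted; 0.013 fully drawn, the ball free (from about 0.0125 on). The spring pushes back with 6 N at rest and 12 N fully drawn.
- tip_box: Bystander: peach-coloured see-through tip box, 93 x 122 x 89 mm, loose, behind the motor end.
- small_bottle: Bystander: small bottle with dark blue cap, 44 mm in diameter, 85 mm high, loose, behind the shuttle.
- white_vial: Bystander: small white-capped vial, 30 mm in diameter, 68 mm high, loose, in front of the motor end.
- marker: Bystander: marker pen 146 mm long, 14 mm thick, lying loose in front of the shuttle.
- timer: Bystander: square bench timer 66 x 66 x 18 mm, lying loose in front of the shuttle.

How it is judged:
By the outcome, as a careful person would: the job done as asked, in the order asked, and still so for the second after the job is handed in, while the arm keeps its last pose, push and grip.
It also fails if it takes over 38 s, if anything falls off the work surface, if the arm or the gripper's body presses on something with over 40 N, if the wrist force passes 120 N, or if a joint passes its speed limit or range.

### The arm

A 7-joint arm with a two-finger parallel gripper is mounted at the origin on a cart in front of the work surface, level with it; the furniture and walls round the work are solid. World frame = base frame: x ahead of the robot, y to its left, z up, the work surface at z = 0. Lengths are in m, angles in rad, forces in N, time in s.
With the tool pointing down it reaches from about 0.4 to 0.9 m from the base axis. Payload 5.5 kg.
Tool frame: the origin (TCP) lies midway between the tips of the shut fingers; the grasp point (between the pads) lies 19 mm behind it; z points along the fingers, y is the line along which they close (so a half turn about z gives the same grasp; the last joint's range is limited). The gripper opens to 92 mm and grips with 3 to 60 N. Pads are 19 mm wide; open, the fingers measure 130 mm over their backs; the gripper's body (75 mm by 190 mm) begins 47 mm behind the grasp point.
Start: joints at [1.549, 0.501, -0.427, 1.55, 0.221, 1.138, -0.21], TCP at [0.183, -0.624, 0.227] pointing down, gripper open.
Joint ranges: [-2.88, 2.88], [-0.31, 2.03], [-1.54, 1.56], [0.2, 2.42], [-1.41, 4.55], [0.19, 2.02], [-2.57, 2.57]. Speed limits (rad/s): [2.57, 2.57, 3.14, 3.14, 3.14, 3.14, 3.14].

### API

Orientations are given as a rotation vector (axis times angle).
In Python, from rig import bot, effector, kin, cams gives the robot as it stands. Calls block until the motion is done:
- bot.movep(position, orientation): joint-space move of the TCP to a pose.
- bot.movel(position, orientation=None, vel=0.15): straight line of the TCP; orientation=None keeps the orientation; vel is the mean speed in m/s.
- bot.goto_joints(angles): joint-space move.
- effector.gripper_open() and effector.gripper_close(newtons=None): open the fingers fully, or close them until they stop; newtons is the grip in N (None keeps the last).
- bot.dwell(seconds).
- kin.inverse_kinematics(position, orientation): joint angles nearest the present ones, or None.
- bot.get_obs(): the state.
- cams.snapshot(name): name is "scene" or "side" or "wrist"; returns a dict with "pixels" (420x560x3 uint8, red, green, blue), "fx", "fy", "cx", "cy" (pixels), "rvec" (rotation vector, rad) and "tvec" (3), from world to camera coordinates, as OpenCV has them; the wrist camera has in their place "hand_eye" (4x4, takes a point from camera to tool coordinates, whose origin is the TCP and whose axes are the flange's). Camera axes: x right, y down, z forward; pixel columns grow to the right and rows downward; lengths in m; the calibration is good to about 2 mm. A picture is of the moment at which its call begins: read the wrist's pose just before it. There is no depth.
A pose or a line that the arm cannot do raises bot.PlanningError and nothing moves.
- bot.hand_in(): hands the job in; it is judged then, once.
The state is a dict: "time": time; "joints": joint angles; "dq": joint speeds; "tau": joint torques, N m; "ee_pos": TCP position; "eef_rot": TCP orientation; "wrist_force": force on the tool from outside, world axes, zero at the start; "wrist_torque": the same for the moment, N m; "opening": finger opening in m; "gripper_force": force on a finger pad.
Only numpy, scipy, OpenCV 4.12 (cv2) and the standard library are available. Lean on these libraries where they do the work, as an engineer would, in place of code of your own. Each camera call takes 0.05 s, during which the arm holds its last target. There are 200 camera calls.

## Working session

There is one attempt and no reset: what is moved stays moved. The work goes in short steps, each a Python script; the robot and the scene stay as the last script left them, time stands still between calls to the robot, and variables do not carry over. Pictures are saved under pics/ and viewed, at most 10 in all, crops included, and the job is handed in when it is done.

```bash
mkdir -p pics && ls && python3 - <<'E'
from rig import bot,effector,kin,cams
import cv2,numpy as np
for n in ["scene","side"]:
    s=cams.snapshot(n); cv2.imwrite(f"pics/{n}0.png",s["pixels"][:,:,::-1])
    R=cv2.Rodrigues(np.array(s["rvec"]))[0]
    print(n,s["fx"],s["cx"],s["cy"],"campos",-R.T@np.array(s["tvec"]))
o=bot.get_obs();print(o)
E
```

```text
pics
scene 414.5121000898397 281.93209558809883 208.13047954121987 campos [0.04134935 0.62510991 0.64229767]
side 399.7138310743916 288.52686552547993 212.3646880635506 campos [0.31316532 0.96154056 0.41548841]
{'time': 0.1, 'joints': array([ 1.5491863 ,  0.50176513, -0.42680861,  1.55134222,  0.22085928,
        1.13829657, -0.21030735]), 'dq': array([-0.00214496, -0.00095565, -0.00131742, -0.00061301, -0.00249076,
       -0.00114831,  0.00103739]), 'tau': array([-1.06858369e-02, -5.67878330e+01, -5.83847970e+00, -2.79921269e+01,
       -6.90748519e-02,  2.40849081e-02,  3.85236930e-06]), 'ee_pos': array([ 0.18240329, -0.62322881,  0.2257766 ]), 'eef_rot': array([-3.10806493e+00, -4.45725383e-01,  3.68789561e-04]), 'wrist_force': array([-0.27428904, -0.21481337, -0.60031948]), 'wrist_torque': array([-0.01587267, -0.01527043,  0.0296836 ]), 'gripper_force': 0.0, 'opening': 0.09178358149992538}
```

View pics/scene0.png

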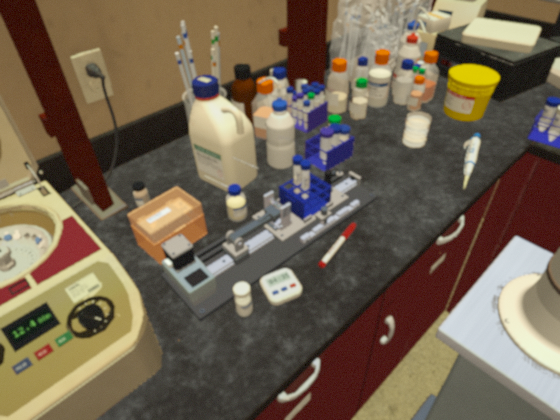

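View pics/side0.png

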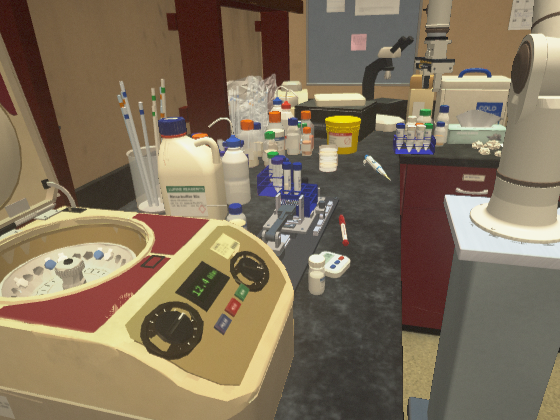

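The scene view shows the shuttle running from the motor at about (180,250) to its far end at about (350,185). The blue rack is at about (305,195) and the ears are near (270,210). The side view is too oblique, so I'll enlarge the scene view.

```bash
python3 - <<'E'
import cv2
a=cv2.imread("pics/scene0.png")[150:320,150:390]
cv2.imwrite("pics/c1.png",cv2.resize(a,None,fx=3.3,fy=3.3,interpolation=cv2.INTER_CUBIC))
E
```

```text
(no output)
```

View pics/c1.png

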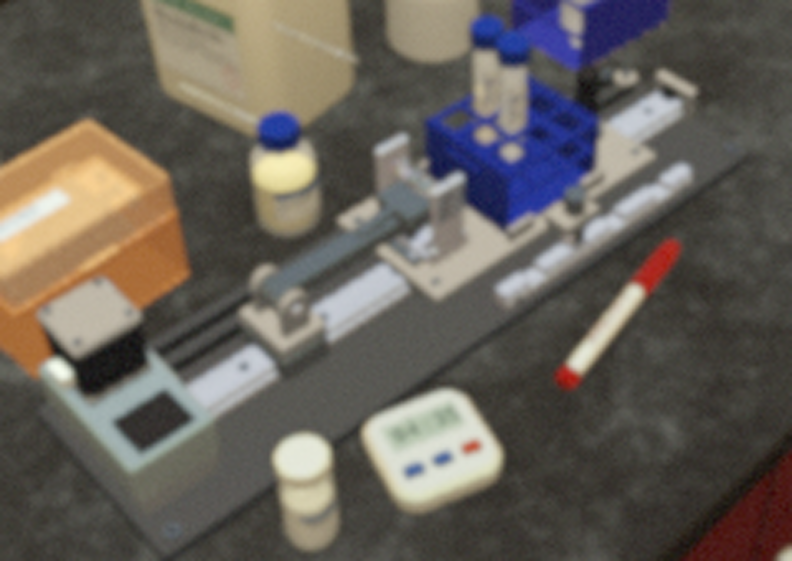

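The crop shows the ear tops at about crop (392,145) and (448,182). The plate's robot-side edge runs from (170,552) to (750,150), the tube caps are at (488,28) and (513,45), and the handle post is partly hidden behind the rack at about (590,85). I'll cast these to planes for a rough pose.

```bash
cat > h.py <<'E'
from rig import bot,effector,kin,cams
import cv2,numpy as np
from scipy.spatial.transform import Rotation as Ro
def cam(s,obs=None):
    if "rvec" in s:
        R=cv2.Rodrigues(np.array(s["rvec"]))[0]; return R.T,-R.T@np.array(s["tvec"])
    H=np.array(s["hand_eye"]); Rt=Ro.from_rotvec(obs["eef_rot"]).as_matrix()
    return Rt@H[:3,:3], Rt@H[:3,3]+obs["ee_pos"]
def cast(s,uv,z,obs=None):
    R,c=cam(s,obs)
    d=R@np.array([(uv[0]-s["cx"])/s["fx"],(uv[1]-s["cy"])/s["fy"],1])
    return c+d*(z-c[2])/d[2]
def proj(s,p,obs=None):
    R,c=cam(s,obs); q=R.T@(np.array(p)-c); return np.array([s["fx"]*q[0]/q[2]+s["cx"],s["fy"]*q[1]/q[2]+s["cy"]])
def down(a): # tool z down, tool y axis (closing line) at world angle a
    y=np.array([np.cos(a),np.sin(a),0]); z=np.array([0,0,-1.]); x=np.cross(y,z)
    return Ro.from_matrix(np.c_[x,y,z]).as_rotvec()
E
python3 - <<'E'
from h import *
s=cams.snapshot("scene")
f=lambda x,y,z:cast(s,(150+x/3.3,150+y/3.3),z)
P={"fix":(392,143,.11),"latch":(448,180,.11),"plateM":(170,552,.01),"plateF":(750,150,.01),"cap1":(488,22,.154),"cap2":(513,40,.154),"post?":(588,68,.096),"hingepin":(296,310,.064)}
for k,v in P.items(): print(k,f(*v).round(4))
d=f(*P["plateF"])-f(*P["plateM"]);print("len",np.linalg.norm(d),"yaw",np.arctan2(d[0],-d[1]))
e=f(*P["fix"])-f(*P["latch"]);print("ears",np.linalg.norm(e),np.arctan2(e[1],e[0]))
w=cams.snapshot("wrist");print(np.array(w["hand_eye"]).round(3),w["fx"])
E
```

```text
fix [0.5296 0.2032 0.11  ]
latch [0.4807 0.2035 0.11  ]
plateM [0.4537 0.4433 0.01  ]
plateF [ 0.4319 -0.0494  0.01  ]
cap1 [0.533  0.1158 0.154 ]
cap2 [0.5086 0.119  0.154 ]
post? [0.5061 0.0476 0.096 ]
hingepin [0.5002 0.3095 0.064 ]
len 0.49308971643007293 yaw -0.04432286172259411
ears 0.04892682532056091 -0.004837250706698857
[[ 0.    -0.968 -0.252  0.068]
 [ 1.     0.     0.001 -0.   ]
 [-0.001 -0.252  0.968 -0.16 ]
 [ 0.     0.     0.     1.   ]] 328.32998122809846
```

Ear spacing (49 mm against a true 51), plate length (493 against 500) and the ball-to-post distance all agree. Yaw is about -0.04. Next I'll check reach for both gripper half-turns and take a wrist view from above.

```bash
python3 - <<'E'
from h import *
yaw=-0.044
for b in (0,np.pi):
    for p in ([.49,.10,.33],[.505,.048,.056],[.5,-.03,.056],[.508,.14,.075]):
        print(b,p,kin.inverse_kinematics(p,down(yaw+b)))
    # tilted lift pose
    R=Ro.from_rotvec(0.5*np.array([np.cos(yaw),np.sin(yaw),0]))  # candidates
    R=Ro.from_rotvec(-0.5*np.array([np.cos(yaw),np.sin(yaw),0]))*Ro.from_rotvec(down(yaw+b))
    print("tool z",R.as_matrix()[:,2],kin.inverse_kinematics([.51,.15,.13],R.as_rotvec()))
s=cams.snapshot("scene");print("tub",cast(s,(466,110),0),cast(s,(417,140),0))
E
```

```text
0 [0.49, 0.1, 0.33] [ 0.81368612  0.32127272 -1.28711994  1.76972241  0.32069977  1.29309712
 -0.59381697]
0 [0.505, 0.048, 0.056] [ 0.4506365   0.58734713 -0.74286275  2.02044487  0.57987528  0.75336404
 -0.69173346]
0 [0.5, -0.03, 0.056] [ 0.65682115  0.6036759  -0.80859651  2.03424404  0.63167458  0.76892106
 -0.58290687]
0 [0.508, 0.14, 0.075] [ 0.42032529  0.67686756 -0.96069126  1.96161169  0.72106358  0.89082359
 -0.96832035]
tool z [-0.02108792 -0.47896153 -0.87758256] [ 0.05843619  0.78129276 -0.94502506  1.74690147  0.908376    1.48570823
 -1.26753917]
3.141592653589793 [0.49, 0.1, 0.33] [ 0.81368612  0.32127272 -1.28711994  1.76972241  0.32069977  1.29309712
  2.54777569]
3.141592653589793 [0.505, 0.048, 0.056] [ 0.79162728  0.96307587 -1.30580544  2.01174061  1.07881777  1.11726779
  2.07674652]
3.141592653589793 [0.5, -0.03, 0.056] [-0.66925624  0.62316882  0.85672801  2.07656032 -0.69851719  0.75572584
 -2.55338184]
3.141592653589793 [0.508, 0.14, 0.075] [ 0.60149349  0.9395331  -1.30518105  1.95720127  1.03093712  1.13878326
  1.95035531]
tool z [-0.02108792 -0.47896153 -0.87758256] [ 0.22104592  1.03597733 -1.30607206  1.74219475  1.1395623   1.75093571
  1.72632336]
tub [ 0.48780865 -0.58991805  0.        ] [ 0.50315669 -0.33681567  0.        ]
```

```bash
python3 - <<'E'
from h import *
import pickle
bot.movep([.35,-.35,.34],down(-.044))
bot.movep([.49,.12,.33],down(-.044))
bot.dwell(.2)
o=bot.get_obs();w=cams.snapshot("wrist")
pickle.dump((w,o),open("w1.pkl","wb"))
cv2.imwrite("pics/w1.png",cv2.resize(w["pixels"][:,:,::-1],None,fx=1.42,fy=1.42,interpolation=cv2.INTER_CUBIC))
print(o["time"],o["ee_pos"],o["joints"])
E
```

```text
3.5167 [0.49028191 0.11891729 0.32994575] [ 0.47479429  0.19444441 -0.8686627   1.76612955  0.15600748  1.25275137
 -0.47965152]
```

View pics/w1.png

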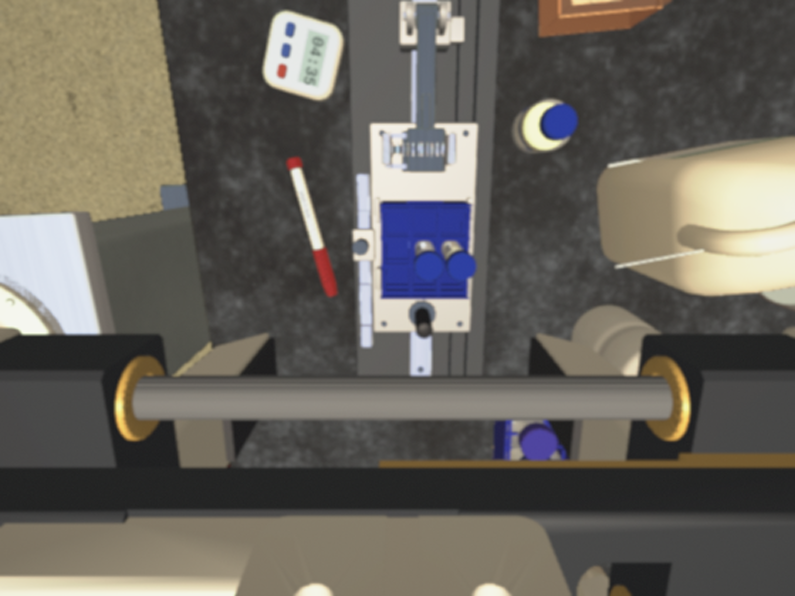

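The wrist view shows the handle top at about (423,326), the ears at (391,150) and (455,150), the deck from (371,124) to (477,331), and the roller at (362,246) on its strip. The strip runs from (363,175) to (366,346). I'll enlarge the strip to see the notches.

```bash
python3 - <<'E'
import cv2
a=cv2.imread("pics/w1.png")
b=cv2.imread("pics/w1.png")[110:350,345:485]
import pickle
w,o=pickle.load(open("w1.pkl","rb"))
A=w["pixels"][76:250,240:345,::-1]
B=w["pixels"][110:250,240:280,::-1]
A=cv2.resize(A,None,fx=3.4,fy=3.4,interpolation=cv2.INTER_CUBIC);B=cv2.resize(B,None,fx=4.2,fy=4.2,interpolation=cv2.INTER_CUBIC)
C=cv2.hconcat([cv2.copyMakeBorder(A,0,0,0,20,0),cv2.copyMakeBorder(B,0,A.shape[0]-B.shape[0],0,0,0)]) if A.shape[0]>=B.shape[0] else None
print(A.shape,B.shape);cv2.imwrite("pics/w1c.png",C)
E
```

```text
(592, 357, 3) (588, 168, 3)
```

View pics/w1c.png

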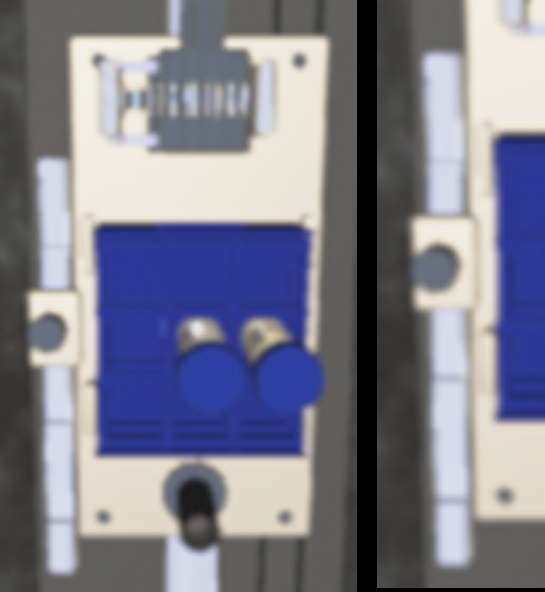

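The strip shows three notch lines at inset rows 160, 377 and 500, a spacing ratio of about 75:45 as given. The roller is at row 268, between the first two. The post base is at about A(195,490) and its top at about (199,530). Next I'll compute positions.

```bash
python3 - <<'E'
from h import *
import pickle
w,o=pickle.load(open("w1.pkl","rb"))
A=lambda x,y,z:cast(w,(240+x/3.4,76+y/3.4),z,o)
B=lambda x,y,z:cast(w,(240+(x-377)/4.2,110+y/4.2),z,o)
for z in (.015,.02,.025,.03,.035,.04):
    n=[B(*q,z) for q in ((446,160),(451,377),(454,500))]
    print(z,np.linalg.norm(n[2]-n[0]).round(4),n[1].round(4),[p[1].round(4) for p in n])
for z in (.03,.042,.05): print("roller",z,B(440,268,z).round(4))
d=[A(*p,.042) for p in ((70,37),(328,37),(310,536),(81,536))]
print("deck",[x.round(4) for x in d],"sizes",np.linalg.norm(d[1]-d[0]),np.linalg.norm(d[2]-d[1]))
for q in (d[0]-d[3],d[1]-d[2]): print("yaw",-np.arctan2(q[0],q[1]))
l,f=A(109,100,.11),A(265,97,.11);print("ears",l.round(4),f.round(4),np.linalg.norm(f-l))
print("posttop",A(199,532,.096).round(4),"postbase",A(195,490,.044).round(4))
print("caps",A(212,378,.154).round(4),A(290,378,.154).round(4))
E
```

```text
0.015 0.1219 [0.4513 0.0729 0.015 ] [np.float64(0.1488), np.float64(0.0729), np.float64(0.027)]
0.02 0.1206 [0.4517 0.0741 0.02  ] [np.float64(0.1492), np.float64(0.0741), np.float64(0.0287)]
0.025 0.1193 [0.4522 0.0753 0.025 ] [np.float64(0.1496), np.float64(0.0753), np.float64(0.0304)]
0.03 0.118 [0.4526 0.0765 0.03  ] [np.float64(0.15), np.float64(0.0765), np.float64(0.0321)]
0.035 0.1167 [0.4531 0.0777 0.035 ] [np.float64(0.1504), np.float64(0.0777), np.float64(0.0338)]
0.04 0.1154 [0.4535 0.0789 0.04  ] [np.float64(0.1508), np.float64(0.0789), np.float64(0.0354)]
roller 0.03 [0.4514 0.1143 0.03  ]
roller 0.042 [0.4525 0.1162 0.042 ]
roller 0.05 [0.4533 0.1174 0.05  ]
deck [array([0.4673, 0.2285, 0.042 ]), array([0.5649, 0.224 , 0.042 ]), array([0.5564, 0.0244, 0.042 ]), array([0.4594, 0.0288, 0.042 ])] sizes 0.09769851664173619 0.19983120579540573
yaw -0.03954127323137268
yaw -0.04255568097538928
ears [0.4828 0.2022 0.11  ] [0.5336 0.2008 0.11  ] 0.050767260716815324
posttop [0.5076 0.0474 0.096 ] postbase [0.5083 0.0476 0.044 ]
caps [0.5113 0.1176 0.154 ] [0.5352 0.1165 0.154 ]
```

Everything matches the given sizes: deck about 98 x 200 mm, ears 50.8 apart, ball to post 155. The yaw is -0.042 and about 42 mm of travel remains. I'll grip the post and push, using the wrist force to feel for the notch.

```bash
cat >> h.py <<'E'
yaw=-.042; Y=np.array([-np.sin(yaw),np.cos(yaw),0]); X=np.array([np.cos(yaw),np.sin(yaw),0])
E
python3 - <<'E'
from h import *
p=np.array([.508,.0470,0])
bot.movep(p+[0,0,.19],down(yaw))
bot.movel(p+[0,0,.115],vel=.15)
f=bot.get_obs();print("F",f["wrist_force"].round(2))
bot.movel(p+[0,0,.064],vel=.12)
print("F",bot.get_obs()["wrist_force"].round(2))
effector.gripper_close(30)
o=bot.get_obs();print("t",o["time"],"open",o["opening"],o["gripper_force"],"F",o["wrist_force"].round(2))
if .012<o["opening"]<.02:
    q=np.array(o["ee_pos"]); q[2]=.064
    bot.movel(q-Y*.032,vel=.08)
    for k in range(33,49,1):
        bot.movel(q-Y*k*.001,vel=.05)
        o=bot.get_obs(); print(k,round(o["time"],2),"F.Y",round(float(np.dot(o["wrist_force"],Y)),2),"d",round(float(np.dot(q-o["ee_pos"],Y))*1e3,2))
        
        if k>36 and np.dot(o["wrist_force"],Y)>5: break
E
```

```text
F [-0.59  0.9  -0.12]
F [0.43 0.58 0.31]
t 6.65 open 0.015343790295219161 29.998954832553864 F [-4.78 -0.02  4.44]
33 7.45 F.Y -4.2 d 33.99
34 7.7 F.Y -3.03 d 34.04
35 7.95 F.Y -3.82 d 35.1
36 8.2 F.Y -4.52 d 36.71
37 8.45 F.Y -5.26 d 37.82
38 8.7 F.Y -3.08 d 38.07
39 8.95 F.Y -0.55 d 38.3
40 9.2 F.Y 3.58 d 38.59
41 9.45 F.Y 5.16 d 38.93
```

The force along the rail reversed at about 38.4 mm, which is the notch well. I'll release so it settles, then check from above.

```bash
python3 - <<'E'
from h import *
import pickle
effector.gripper_open()
p=np.array(bot.get_obs()["ee_pos"])
bot.movel([p[0],p[1],.17],down(yaw),vel=.25)
bot.movep([.505,.13,.25],down(yaw)); bot.dwell(.1)
o=bot.get_obs();w=cams.snapshot("wrist")
pickle.dump((w,o),open("w2.pkl","wb"))
print(o["time"],o["ee_pos"])
A=w["pixels"][60:270,225:345,::-1]
cv2.imwrite("pics/w2.png",cv2.resize(A,None,fx=2.8,fy=2.8,interpolation=cv2.INTER_CUBIC))
E
```

```text
12.0417 [0.50429078 0.12830757 0.24839615]
```

View pics/w2.png

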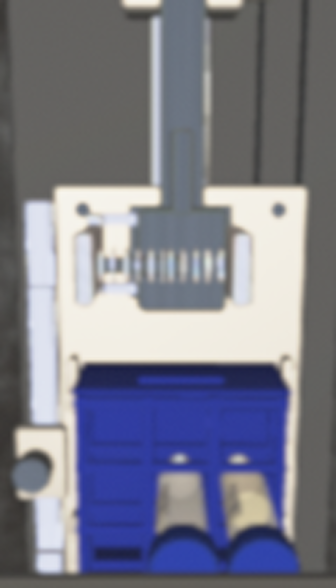

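Latch ear is at (85,268), fixed ear at (242,268), the deck's motor-end corners at (57,188) and (306,188). Notch 1 is at row 287, notch 3 at row 552, and the roller bracket covers the middle notch at about (40,465).

```bash
python3 - <<'E'
from h import *
import pickle
w,o=pickle.load(open("w2.pkl","rb"))
A=lambda x,y,z:cast(w,(225+x/2.8,60+y/2.8),z,o)
l,f=A(85,268,.11),A(242,268,.11);print("ears",l.round(4),f.round(4),np.linalg.norm(f-l))
d0,d1=A(57,188,.042),A(306,188,.042);print("deck",d0.round(4),d1.round(4),"moved",np.dot(np.array([.4673,.2285,.042])-d0,Y),np.dot(np.array([.5649,.224,.042])-d1,Y))
n1,n3=A(40,287,.022),A(48,552,.022);print("notches",n1,n3,np.linalg.norm(n1-n3))
print("bracket mid",[A(40,465,z).round(4) for z in (.03,.042,.05)],"notch2",n1-.075*Y)
E
```

```text
ears [0.4814 0.1653 0.11  ] [0.532  0.1632 0.11  ] 0.050600351900267355
deck [0.4664 0.1895 0.042 ] [0.5627 0.1854 0.042 ] moved 0.03898369475394423 0.03870647732650004
notches [0.45398704 0.14910978 0.022     ] [0.44834755 0.02922434 0.022     ] 0.1200180178958358
bracket mid [array([0.4492, 0.0733, 0.03  ]), array([0.4511, 0.0772, 0.042 ]), array([0.4523, 0.0798, 0.05  ])] notch2 [0.45083797 0.07417592 0.022     ]
```

The carrier sits in the middle notch: it moved 38.8 mm, and the roller is over notch 2. The socket is at about (0.5132, 0.1636). Next is to descend over the ears, pinch and check the opening.

```bash
python3 - <<'E'
from h import *
p=np.array([.5132,.1636,0])
bot.movep(p+[0,0,.18],down(yaw))
bot.movel(p+[0,0,.125],vel=.15); bot.dwell(.1)
o=bot.get_obs();print(o["ee_pos"].round(4),o["wrist_force"].round(2))
bot.movel(p+[0,0,.075],vel=.1)
print("F",bot.get_obs()["wrist_force"].round(2))
effector.gripper_close(40); bot.dwell(.2)
o=bot.get_obs();print(o["time"],"open",o["opening"],o["gripper_force"],o["wrist_force"].round(2),o["ee_pos"].round(4))
E
```

```text
[0.5145 0.1638 0.1267] [-0.24  0.37 -0.12]
F [0.62 0.62 0.57]
14.7833 open 0.04328627060671179 39.994524121284485 [-5.29 -0.22  4.97] [0.5123 0.1636 0.0749]
```

The opening is 43.3 mm, so the ears are fully pinched. Next I'll lift along the link's arc and watch the forces.

```bash
python3 - <<'E'
from h import *
o=bot.get_obs(); p0=np.array([.5132,.1636,.075])
H=np.array([.5132,.1636,.064])+.105*Y
R0=Ro.from_rotvec(down(yaw))
def pose(th):
    R=Ro.from_rotvec(-th*X); return H+R.apply(p0-H),(R*R0).as_rotvec()
for h in (.004,.010,.018,.026,.034,.042,.050):
    bot.movel(*pose(np.arcsin(h/.105)),vel=.04)
    o=bot.get_obs();F=o["wrist_force"]
    print(h,round(o["time"],2),F.round(1),"open",round(o["opening"],4),o["ee_pos"].round(4))
    if np.linalg.norm(F)>35: print("stop");break
import pickle
bot.dwell(.3);o=bot.get_obs();print(o["time"],o["wrist_force"].round(1),o["wrist_torque"].round(2),o["opening"])
w=cams.snapshot("wrist");s=cams.snapshot("scene");pickle.dump((w,s,o),open("w3.pkl","wb"))
a=cv2.resize(s["pixels"][150:300,180:380,::-1],None,fx=2.4,fy=2.4,interpolation=cv2.INTER_CUBIC)
b=cv2.resize(w["pixels"][:,160:420,::-1],(int(260*360/420),360))
cv2.imwrite("pics/w3.png",cv2.hconcat([a,b]))
E
```

```text
0.004 15.03 [-5.7  0.3 -1.7] open 0.0433 [0.5123 0.1644 0.0784]
0.01 15.33 [-5.8 -0.4 -1.3] open 0.043 [0.5125 0.1656 0.0844]
0.018 15.68 [-5.8  0.8 -1.6] open 0.0434 [0.5126 0.1674 0.0922]
0.026 16.04 [-5.7  0.  -0.4] open 0.0431 [0.5128 0.1701 0.1   ]
0.034 16.4 [-5.7  0.4 -1. ] open 0.0433 [0.5129 0.1734 0.1076]
0.042 16.77 [-6.3  1.  -0.9] open 0.0433 [0.5131 0.1774 0.1153]
0.05 17.14 [-6.1  0.8 -0.3] open 0.0435 [0.5134 0.1823 0.1229]
17.4417 [-6.3 -0.1 -0. ] [ 0.92  1.41 -0.91] 0.043190731727475826
```

View pics/w3.png

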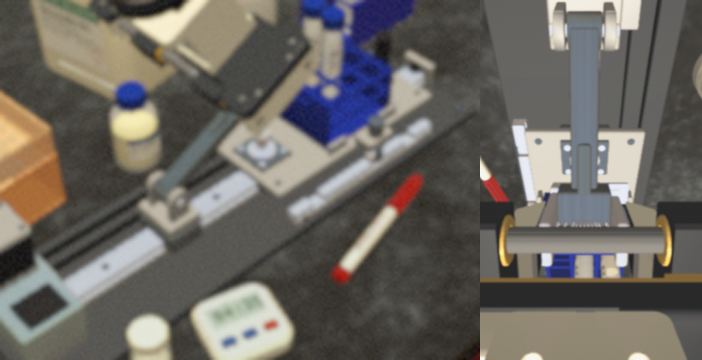

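The link is up with its coupler in the gripper, and the ball stands free on the deck at about (262,152). The rail force stayed at or below 1 N during the lift, against about 7 N needed to leave the notch, and the bystanders haven't moved. I'm handing in.

```bash
python3 -c "
from rig import bot
print(bot.hand_in())"
```

```text
the job is handed in; nothing more can be done
None
```

The job is handed in: the carrier is in the middle notch, and the tow link is unlatched and still held by its coupler about 50 mm above the ball. It took about 17.5 s of the 38 s allowed, and the last pictures show the things around the shuttle undisturbed.

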